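Build the tiered stand on the display turntable and set its speed

TASK

Get the (still unplugged) display turntable ready for the shop window: build the tiered stand on its platter from the three loose wooden tiers, largest at the bottom, then the medium, the smallest on top, all boss up, each set down (not dropped) and centred as well as you can on what is under it. Then turn the turntable's speed dial to speed 3, the mark with three pips, and let go. Do not disturb the bud vase, bell and jar.

Things in the scene. Friction and masses are not known exactly. Their poses are not given: they have to be found in the camera images.
- turntable: display turntable, fixed to the table: round white base 190 mm across, 28 mm high, with a flat white tongue of the same height, 116 mm wide, that reaches 195 mm from the centre along its own -x (roughly towards the robot) and carries the dial, 140 mm from the centre. The platter does not turn now. Origin on the table under the platter's centre, z up.
- platter_centre (a point): centre of the upper face of the round flat dark steel platter (170 mm across, 37 mm above the table; a fine white circle of 132 mm diameter is marked on it)
- dial_grip (a point): point on the upright axis of the black speed dial, 47.5 mm above the table, mid-height of its grip bar. The dial: a disc 50 mm across, 6 mm high, on it a bar 46 mm long, 12 mm wide, 24 mm high (33 to 58 mm above the table). The point's x axis lies along the bar, towards the end with the white pointer line.
- speed_dial (a joint): dial angle (rad), grows clockwise from above. Clicks: 0 off (bar mark), 0.45 speed 1 (one pip), 0.9 speed 2, 1.35 speed 3 (three pips), 1.8 speed 4. Starts at off or 1. Marks lie on the platter side; the pointer is (0.9 - value) counter-clockwise of the turntable's +x. A click takes about 0.1 N m; released between clicks it springs to one.
- tier_large: large tier: plain wooden disc 130 mm across and 12 mm thick with a round boss, 50 mm across and 16 mm high, in the middle of its upper side (28 mm high in all); the three tiers differ only in the disc's diameter. Stands loose on the table, boss up. Origin at the centre of the underside, z up. Grip it by the boss.
- tier_medium: medium tier: plain wooden disc 105 mm across and 12 mm thick with a round boss, 50 mm across and 16 mm high, in the middle of its upper side (28 mm high in all); the three tiers differ only in the disc's diameter. Stands loose on the table, boss up. Origin at the centre of the underside, z up. Grip it by the boss.
- tier_small: small tier: plain wooden disc 80 mm across and 12 mm thick with a round boss, 50 mm across and 16 mm high, in the middle of its upper side (28 mm high in all); the three tiers differ only in the disc's diameter. Stands loose on the table, boss up. Origin at the centre of the underside, z up. Grip it by the boss.
- bud_vase: bystander: white glazed bud vase, 103 mm across, 120 mm high, beyond the turntable. Origin at the centre of the underside.
- bell: bystander: brass counter bell, 84 mm across, 62 mm high, at the front left. Origin at the centre of the underside.
- jar: bystander: small black balm jar, 56 mm across, 48 mm high, at the front right. Origin at the centre of the underside.
There are look-alikes about, which are no part of the job. Leave any black or pink look-alike of the tier_small alone.

How it is judged:
On the way, in this order (a step that is already met when the one before it is completed fails the run):
1. the large tier stands released on the platter, centred within 10 mm (horizontal distance between tier_large and platter_centre below 0.01 m and z of tier_large in the frame of platter_centre between -0.004 and 0.004 m and angle between tier_large's own z axis and vertical below 0.06 rad and linear speed of tier_large below 0.02 m/s and contact force between tier_large and the fingers below 0.1 N), for 0.2 s.
2. the medium tier stands released on the large one, centred within 10 mm (all of step 1 and horizontal distance between tier_medium and tier_large below 0.01 m and z of tier_medium in the frame of tier_large between 0.024 and 0.032 m and angle between tier_medium's own z axis and vertical below 0.06 rad and linear speed of tier_medium below 0.02 m/s and contact force between tier_medium and the fingers below 0.1 N), for 0.2 s.
3. the small tier stands released on the medium one, centred within 10 mm (all of step 2 and horizontal distance between tier_small and tier_medium below 0.01 m and z of tier_small in the frame of tier_medium between 0.024 and 0.032 m and angle between tier_small's own z axis and vertical below 0.06 rad and linear speed of tier_small below 0.02 m/s and contact force between tier_small and the fingers below 0.1 N), for 0.2 s.
4. the dial is at speed 3 and let go (value of joint speed_dial between 1.2 and 1.5 rad and contact force between turntable and the fingers below 0.1 N), for 0.2 s.
At the end, for the whole second after the job is handed in: The large tier lies on the platter, the medium on the large, the small on the medium, each flat, at rest, boss up, released, with its centre within 10 mm sideways of the centre of what is under it; the dial rests at speed 3 (1.35 within 0.15 rad), released (all of step 3 and all of step 4); the robot touches nothing.
It fails at once if a bystander (bud vase, bell, jar) is moved by more than 20 mm or tipped (distance of any of bud_vase, bell, jar from where it was at the start of the episode above 0.02 m or angle between any of bud_vase, bell, jar's own z axis and vertical above 0.3 rad).
It fails at once if a tier is dropped or thrown (in free flight faster than 0.7 m/s) ((linear speed of tier_large above 0.7 m/s and contact force between tier_large and anything else below 0.05 N) or (linear speed of tier_medium above 0.7 m/s and contact force between tier_medium and anything else below 0.05 N) or (linear speed of tier_small above 0.7 m/s and contact force between tier_small and anything else below 0.05 N)).
It also fails if it takes over 72 s, if anything falls off the work surface, if the arm or the gripper's body presses on something with over 40 N, if the wrist force passes 120 N, or if a joint passes its speed limit or range.

ROBOT

A 7-joint arm with a two-finger parallel gripper is mounted at the origin on a cart in front of the work surface, level with it; the furniture and walls round the work are solid. World frame = base frame: x ahead of the robot, y to its left, z up, the work surface at z = 0. Lengths are in m, angles in rad, forces in N, time in s.
With the tool pointing down it reaches from about 0.4 to 0.875 m from the base axis. Payload 6.5 kg.
Tool frame: the origin (TCP) lies between the finger pads; the fingertips stand bot.tip_reach ahead of it and the grasp point (between the pads) lies 3 mm ahead of it (bot.tip_reach is the distance from the TCP to the fingertips, in m); z points along the fingers, y is the line along which they close (so a half turn about z gives the same grasp; the last joint's range is limited). The gripper opens to 88 mm and grips with 3 to 60 N. Pads are 18 mm wide; open, the fingers measure 123 mm over their backs; the gripper's body (75 mm by 187 mm) begins 45 mm behind the grasp point.
Start: joints at [1.154, 0.536, -0.004, 1.538, 0.003, 1.067, -0.071], TCP at [0.223, -0.61, 0.261] pointing down, gripper open.
Joint ranges: [-2.7, 2.7], [-0.37, 2.16], [-1.27, 1.26], [0.24, 2.4], [-1.31, 4.45], [0.19, 1.91], [-2.76, 2.76]. Speed limits (rad/s): [2.39, 2.39, 3.14, 3.14, 3.14, 3.14, 3.14].

INTERFACE

Orientations are given as a 3x3 rotation matrix whose columns are the frame's x, y, z axes.
In Python, from rig import monitor, optics, finish_job, bot gives the robot as it stands. The module is installed in compiled form; this text tells all that it offers.
- The arm moves only by the tool move_arm, never from a script. Its argument "motion" is a list of rows, each a list of 2 entries, a list of its own where there are three numbers: the shift along the tool's x, y, z in cm, then the turn, a rotation vector about the tool's x, y, z in degrees. In form: [[[x, y, z], [rx, ry, rz]], ...]. A call has 1 to 12 rows; each row shifts and turns the commanded pose from where the row before left it, along the tool's axes as they then stand; what a row does not reach is not made up. A row lasts 1/10 s, in which the tool goes at most 50 mm and 8.59 degrees, less where a joint would pass 70% of its speed; a pose out of reach is approached as far as the arm can. A call with a gripper value outside its range is refused whole. "hand" is the finger opening in cm, from 0 to 8.81, set as the call begins (left out, the last holds). The fingers move at their own pace and stop on an object; "squeeze" is the grip in N (left out, the last holds). Time passes only in rows, so rows that do not move let the fingers close. It gives the time, the measured TCP pose, the force, the opening and the grip force at its end, in the units of the state.
- monitor.sense(): the state, without advancing time (a new reading comes with each control period).
- optics.get_image(name): name is "side" or "top"; returns the picture (420x560x3 uint8, red, green, blue); there is no depth.
- optics.camera_info(name): a dict with "fx", "fy", "cx", "cy" (pixels), "R" (3x3) and "t" (3): a world point X has camera coordinates R X + t. Camera axes: x right, y down, z forward; pixel columns grow to the right and rows downward; lengths in m; the calibration is good to about 2 mm. A picture is of the moment at which its call begins. camera_info takes no time and is no camera call.
- finish_job(): hands the job in; it is judged then, once.
The state is a dict: "clock": time; "q": joint angles; "qvel": joint speeds; "tau": joint torques, N m; "tcp_pos": TCP position; "tcp_rot": TCP orientation; "ft_force": force on the tool from outside, world axes, zero at the start; "moment": the same for the moment, N m; "finger_gap": finger opening in m; "finger_force": force on a finger pad.
Only numpy, scipy, OpenCV 4.12 (cv2) and the standard library are available. Lean on these libraries where they do the work, as an engineer would, in place of code of your own. Each camera call takes 0.05 s, during which the arm holds its last target. There are 200 camera calls.

## Working session

There is one attempt and no reset: what is moved stays moved. The work goes in short steps, Python scripts to look and compute and a tool call to move; the robot and the scene stay as the last step left them, time stands still between calls to the robot, and variables do not carry over. Pictures are saved under pics/ and viewed, at most 10 in all, crops included, and the job is handed in when it is done.

Besides the shell and the picture viewer there is one more tool, called after "Call:" by a JSON object that holds its "method" and its "body", one argument or row to a line. move_arm: Moves the arm, as the interface text tells. Its arguments: {"type":"object","properties":{"motion":{"type":"array"},"hand":{"type":"number"},"squeeze":{"type":"number"}},"required":["motion"]}

```bash
mkdir -p pics
python3 - <<'E'
from rig import monitor, optics, bot
import cv2, numpy as np
np.set_printoptions(precision=4,suppress=True)
for n in ("top","side"):
    im=optics.get_image(n); cv2.imwrite(f"pics/{n}0.png",im[:,:,::-1]); print(n,optics.camera_info(n))
s=monitor.sense(); print(s["tcp_pos"],s["tcp_rot"],bot.tip_reach,s["clock"])
E
```

```text
top {'fx': 524.5402616079081, 'fy': 524.5402616079081, 'cx': 280.2989228763107, 'cy': 218.97415315858706, 'R': array([[-0.0125, -0.9996,  0.0234],
       [-0.9981,  0.0111, -0.0604],
       [ 0.0601, -0.0241, -0.9979]]), 't': array([0.0182, 0.5434, 1.2643])}
side {'fx': 504.93761250475654, 'fy': 504.93761250475654, 'cx': 277.8690281393717, 'cy': 205.85644644417388, 'R': array([[-0.9336, -0.3582,  0.0135],
       [-0.2162,  0.5327, -0.8182],
       [ 0.2858, -0.7668, -0.5748]]), 't': array([0.5243, 0.16  , 1.3225])}
[ 0.2232 -0.6099  0.2599] [[ 0.9391  0.3437 -0.0007]
 [ 0.3437 -0.9391  0.0014]
 [-0.0001 -0.0016 -1.    ]] 0.022 0.1
```

View pics/top0.png

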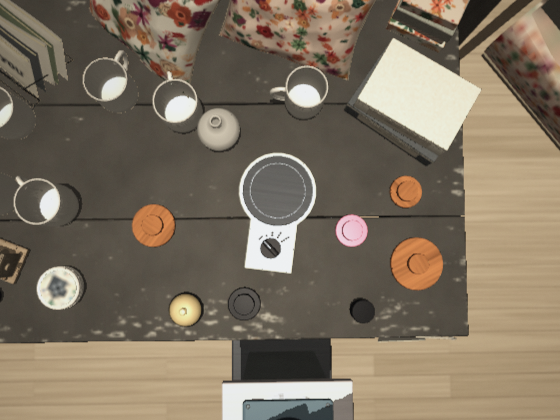

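View pics/side0.png

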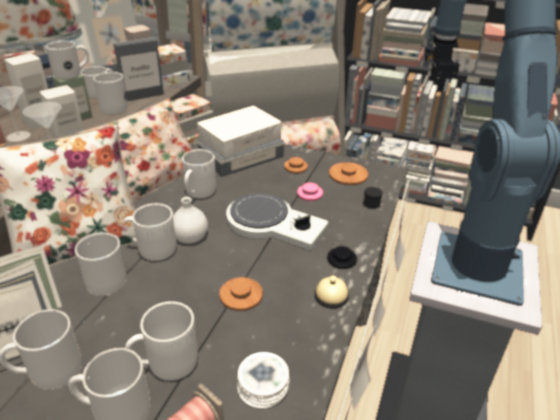

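The top picture shows the large tier at (417,263), medium (153,226), small (406,192), platter (278,190) and dial (270,247) with its pointer to the upper left. Look-alikes are at (352,230) pink and (245,303) black. The bystanders are the bell (185,309), jar (362,310) and vase (218,130). The side view agrees with this.

```bash
cat > h.py <<'E'
from rig import monitor, optics, bot
import cv2, numpy as np
np.set_printoptions(precision=4,suppress=True)
C={n:optics.camera_info(n) for n in("top","side")}
def ray(n,p,z):
    c=C[n];p=np.atleast_2d(p).astype(float)
    d=np.c_[(p[:,0]-c["cx"])/c["fx"],(p[:,1]-c["cy"])/c["fy"],np.ones(len(p))]@c["R"]
    o=-c["R"].T@c["t"]
    return o+d*((z-o[2])/d[:,2])[:,None]
def circ(P):
    A=np.c_[2*P[:,:2],np.ones(len(P))];s=np.linalg.lstsq(A,(P[:,:2]**2).sum(1),rcond=None)[0]
    return s[:2],np.sqrt(s[2]+s[0]**2+s[1]**2)
def wood(im):
    h=cv2.cvtColor(im,cv2.COLOR_RGB2HSV)
    return cv2.inRange(h,(3,130,70),(14,255,255))
def blobs(m,a=200):
    return [c for c in cv2.findContours(m,cv2.RETR_EXTERNAL,cv2.CHAIN_APPROX_NONE)[0] if cv2.contourArea(c)>a]
E
python3 - <<'E'
from h import *
for n in("top","side"):
    im=cv2.imread(f"pics/{n}0.png")[:,:,::-1].copy()
    for c in blobs(wood(im)):
        c=cv2.convexHull(c)[:,0]; p=ray(n,c,.006); ctr,r=circ(p)
        if .03<r<.08: print(n,c.mean(0),"ctr",ctr,"diam",2*r)
    h=cv2.cvtColor(im,cv2.COLOR_RGB2HSV)
    w=cv2.inRange(h,(0,0,150),(179,60,255))
    cs,hi=cv2.findContours(w,cv2.RETR_CCOMP,cv2.CHAIN_APPROX_NONE)
    for c,k in zip(cs,hi[0]):
        a=cv2.contourArea(c)
        if a<100: continue
        for z in(.028,.033,.037):
            ctr,r=circ(ray(n,c[:,0],z))
            if np.hypot(*(ctr-[.6,0]))<.2: print(n,"white","hole" if k[3]>=0 else "outer",a,z,ctr,2*r,c[:,0].mean(0))
im=cv2.imread("pics/top0.png")
cv2.imwrite("pics/crop.png",cv2.resize(im[140:290,220:340],None,fx=4,fy=4,interpolation=cv2.INTER_CUBIC))
E
```

```text
top [415.8125 260.7812] ctr [ 0.4312 -0.322 ] diam 0.12987443125098264
top [153.1538 225.1538] ctr [0.5327 0.3227] diam 0.1043386788018708
top [407.2105 192.1579] ctr [ 0.6096 -0.2999] diam 0.07973799352643918
top [180.0625  14.6875] ctr [1.0622 0.2594] diam 0.060263573691720994
top white outer 672.5 0.028 [ 0.5134 -0.1592] 0.07108288873195936 [350.9277 230.3133]
top white outer 672.5 0.033 [ 0.5132 -0.1584] 0.07080215269837817 [350.9277 230.3133]
top white outer 672.5 0.037 [ 0.513  -0.1578] 0.07057756387150628 [350.9277 230.3133]
top white outer 6664.0 0.028 [0.5618 0.0249] 0.23695287589683853 [274.1465 213.8248]
top white outer 6664.0 0.033 [0.5614 0.0249] 0.23601704996584197 [274.1465 213.8248]
top white outer 6664.0 0.037 [0.5611 0.025 ] 0.23526838922104334 [274.1465 213.8248]
top white hole 355.0 0.028 [0.4733 0.0371] 0.051240609832473166 [270.1333 247.95  ]
top white hole 355.0 0.033 [0.4733 0.0371] 0.05103823925048118 [270.1333 247.95  ]
top white hole 355.0 0.037 [0.4733 0.0371] 0.050876342784886217 [270.1333 247.95  ]
top white hole 3891.0 0.028 [0.6127 0.0185] 0.1712615150
[... 284 characters left out ...]
 ctr [ 0.4339 -0.3237] diam 0.1318867503284091
side [295.1333 165.5333] ctr [ 0.6133 -0.3058] diam 0.08738426076704256
side [105.0833 154.8333] ctr [ 1.2584 -0.1094] diam 0.113272672101848
side white outer 1226.5 0.028 [0.5613 0.0342] 0.2067617061360715 [277.6515 223.0586]
side white outer 1226.5 0.033 [0.5589 0.0405] 0.20555401228434284 [277.6515 223.0586]
side white outer 1226.5 0.037 [0.557  0.0456] 0.20458785720296174 [277.6515 223.0586]
side white outer 6034.0 0.028 [0.4891 0.1526] 0.7835520465892993 [387.1502 294.7698]
side white outer 6034.0 0.033 [0.4871 0.1582] 0.7789753239124674 [387.1502 294.7698]
side white outer 6034.0 0.037 [0.4855 0.1627] 0.7753139457710038 [387.1502 294.7698]
```

View pics/crop.png

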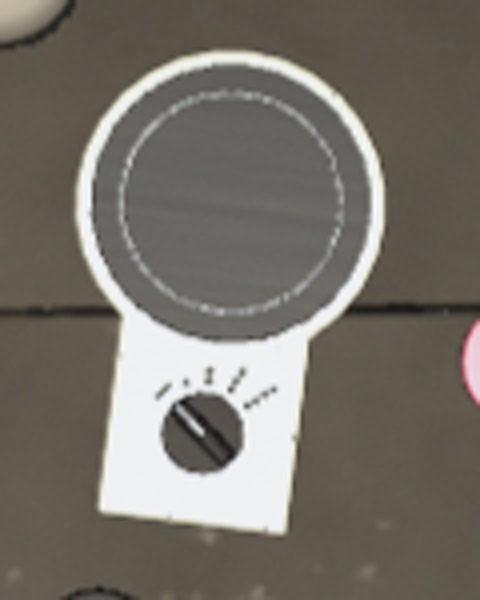

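The crop shows a clean platter circle, with the dial centre at crop pixel (203,432). Its white pointer points at the bar mark, so it is at off. Dial to platter measures 0.140 m and all the diameters match, so I'll start moving.

```bash
cat >> h.py <<'E'
def go(*ts):
    s=monitor.sense();R=s["tcp_rot"];p=np.array(s["tcp_pos"])
    print("tcp",p,"F",s["ft_force"],"gap",s["finger_gap"],"tilt",R[:,2],"yaw_y",np.degrees(np.arctan2(R[1,1],R[0,1])),"q",s["q"],"t",s["clock"])
    for t in ts: print("shift cm",R.T@(np.array(t)-p)*100); p=np.array(t)
E
python3 -c "
from h import *
go((.4315,-.3225,.12),(.4315,-.3225,.0365))"
```

```text
tcp [ 0.2232 -0.6099  0.2599] F [-0.6144 -0.3028  0.0206] gap 0.08816725198203829 tilt [-0.0007  0.0014 -1.    ] yaw_y -69.89724876430319 q [ 1.1538  0.5371 -0.0044  1.5388  0.0026  1.0673 -0.0712] t 0.1
shift cm [ 29.4431 -19.8096  14.0197]
shift cm [0.0011 0.0131 8.35  ]
```

Call:
{"method": "move_arm", "body": {
  "motion": [
    [[2.95,-2.0,1.4],[0,0,0]],
    [[2.95,-2.0,1.4],[0,0,0]],
    [[2.95,-2.0,1.4],[0,0,0]],
    [[2.95,-2.0,1.4],[0,0,0]],
    [[2.95,-2.0,1.4],[0,0,0]],
    [[2.95,-2.0,1.4],[0,0,0]],
    [[2.95,-2.0,1.4],[0,0,0]],
    [[2.95,-2.0,1.4],[0,0,0]],
    [[2.95,-2.0,1.4],[0,0,0]],
    [[2.95,-1.8,1.4],[0,0,0]],
    [[0,0,0],[0,0,0]],
    [[0,0,0],[0,0,0]]
  ],
  "hand": 8.8,
  "squeeze": 25
}}

```text
clock: 1.3
tcp_pos: [0.4323, -0.3224, 0.1203]
tcp_rot: [[0.938, 0.345, -0.001], [0.345, -0.938, 0.001], [-0.001, -0.001, -1.0]]
ft_force: [0.1, -0.5, 0.0]
finger_gap: 0.0879
finger_force: 0.0
```

```bash
python3 -c "
from h import *
go((.4315,-.3225,.0365))"
```

```text
tcp [ 0.4323 -0.3224  0.1203] F [ 0.1386 -0.4931  0.004 ] gap 0.08788344606192042 tilt [-0.0011  0.0006 -1.    ] yaw_y -69.78871785941186 q [ 0.6078  0.5517 -0.0651  1.9267  0.0554  0.6662 -0.7093] t 1.3
shift cm [-0.0753 -0.0124  8.3758]
```

Call:
{"method": "move_arm", "body": {
  "motion": [
    [[-0.1,0,3],[0,0,0]],
    [[0,0,3],[0,0,0]],
    [[0,0,1.5],[0,0,0]],
    [[0,0,0.8],[0,0,0]],
    [[0,0,0],[0,0,0]]
  ]
}}

```text
clock: 1.8
tcp_pos: [0.4308, -0.3239, 0.0374]
tcp_rot: [[0.939, 0.343, -0.001], [0.343, -0.939, 0.0], [-0.001, -0.001, -1.0]]
ft_force: [0.2, -0.1, 0.4]
finger_gap: 0.088
finger_force: 0.0
```

Call:
{"method": "move_arm", "body": {
  "motion": [
    [[0,0,0],[0,0,0]],
    [[0,0,0],[0,0,0]],
    [[0,0,0],[0,0,0]],
    [[0,0,0],[0,0,0]],
    [[0,0,0],[0,0,0]],
    [[0,0,0],[0,0,0]],
    [[0,0,0],[0,0,0]],
    [[0,0,0],[0,0,0]]
  ],
  "hand": 3
}}

```text
clock: 2.6
tcp_pos: [0.4315, -0.3232, 0.038]
tcp_rot: [[0.939, 0.344, -0.0], [0.344, -0.939, 0.0], [-0.0, -0.0, -1.0]]
ft_force: [-1.6, 1.7, 5.0]
finger_gap: 0.0492
finger_force: 25.0
```

```bash
python3 -c "
from h import *
p=monitor.sense()['tcp_pos']
go((p[0],p[1],.15),(.612,.019,.15),(.612,.019,p[2]+.037))"
```

```text
tcp [ 0.4315 -0.3232  0.038 ] F [-1.6284  1.7226  4.9722] gap 0.04918502099643417 tilt [-0.0001  0.0003 -1.    ] yaw_y -69.88549837081176 q [ 0.601   0.6966 -0.0537  1.943   0.071   0.504  -0.7221] t 2.6
shift cm [ -0.0002  -0.0033 -11.2033]
shift cm [ 28.7203 -25.9221   0.0072]
shift cm [0.0001 0.0022 7.5033]
```

Call:
{"method": "move_arm", "body": {
  "motion": [
    [[0,0,-2],[0,0,0]],
    [[0,0,-4],[0,0,0]],
    [[0,0,-4],[0,0,0]],
    [[1,-0.9,-1.2],[0,0,0]],
    [[2.5,-2.3,0],[0,0,0]],
    [[3.2,-2.9,0],[0,0,0]],
    [[3.2,-2.9,0],[0,0,0]],
    [[3.2,-2.9,0],[0,0,0]],
    [[3.2,-2.9,0],[0,0,0]],
    [[3.2,-2.9,0],[0,0,0]],
    [[3.2,-2.9,0],[0,0,0]],
    [[3.2,-2.9,0],[0,0,0]]
  ]
}}

```text
clock: 3.8
tcp_pos: [0.5937, -0.0111, 0.1483]
tcp_rot: [[0.939, 0.344, -0.002], [0.344, -0.939, 0.0], [-0.002, -0.001, -1.0]]
ft_force: [0.6, -0.3, -1.9]
finger_gap: 0.0493
finger_force: 25.0
```

Call:
{"method": "move_arm", "body": {
  "motion": [
    [[2.8,-2.5,0],[0,0,0]],
    [[2.2,-1.9,0],[0,0,0]],
    [[1.0,-0.9,0],[0,0,0]],
    [[0,0,0],[0,0,0]],
    [[0,0,0],[0,0,0]]
  ]
}}

```text
clock: 4.3
tcp_pos: [0.631, 0.0549, 0.1489]
tcp_rot: [[0.939, 0.343, -0.002], [0.343, -0.939, -0.002], [-0.002, 0.001, -1.0]]
ft_force: [-0.1, -0.5, -2.3]
finger_gap: 0.0493
finger_force: 25.0
```

```bash
python3 -c "
from h import *
go((.612,.019,.075),)
im=optics.get_image('top');cv2.imwrite('pics/t1.png',im[:,:,::-1])
for c in blobs(wood(im)):
    c=c[:,0]; print(c.mean(0),len(c),circ(ray('top',cv2.convexHull(c)[:,0],.118)))
"
```

```text
tcp [0.631  0.0549 0.1489] F [-0.0599 -0.4716 -2.2569] gap 0.04926206308908261 tilt [-0.0019 -0.0016 -1.    ] yaw_y -69.96190070633658 q [-0.0921  0.6415 -0.0945  1.66    0.0772  0.8458 -1.4404] t 4.3
shift cm [-3.0028  2.7181  7.3977]
[153.1933 225.1849] 119 (array([0.527 , 0.2983]), np.float64(0.047607294236228614))
[405.4545 191.4205] 88 (array([ 0.5972, -0.2701]), np.float64(0.03640215264887389))
[179.24  15.44] 75 (array([1.0104, 0.2405]), np.float64(0.02751165049024201))
```

Call:
{"method": "move_arm", "body": {
  "motion": [
    [[-1.5,1.4,0],[0,0,0]],
    [[-1.5,1.3,0],[0,0,0]],
    [[0,0,2],[0,0,0]],
    [[0,0,3],[0,0,0]],
    [[0,0,1],[0,0,0]],
    [[0,0,0],[0,0,0]],
    [[0,0,0],[0,0,0]]
  ]
}}

```text
clock: 5.05
tcp_pos: [0.6134, 0.0201, 0.0906]
tcp_rot: [[0.939, 0.343, 0.001], [0.343, -0.939, -0.0], [0.001, 0.001, -1.0]]
ft_force: [0.9, -0.5, -2.6]
finger_gap: 0.0496
finger_force: 25.0
```

```bash
python3 -c "
from h import *
go((.612,.019,.075),)
im=optics.get_image('top');cv2.imwrite('pics/t2.png',im[190-60:190+60,278-80:278+80,::-1].repeat(4,0).repeat(4,1))
"
```

```text
tcp [0.6134 0.0201 0.0906] F [ 0.8878 -0.5008 -2.566 ] gap 0.04961092026480239 tilt [ 0.0008 -0.0003 -1.    ] yaw_y -69.95497709258609 q [-0.0421  0.6959 -0.0891  1.738   0.0881  0.7109 -1.3984] t 5.05
shift cm [-0.1654  0.0512  1.5568]
```

View pics/t2.png

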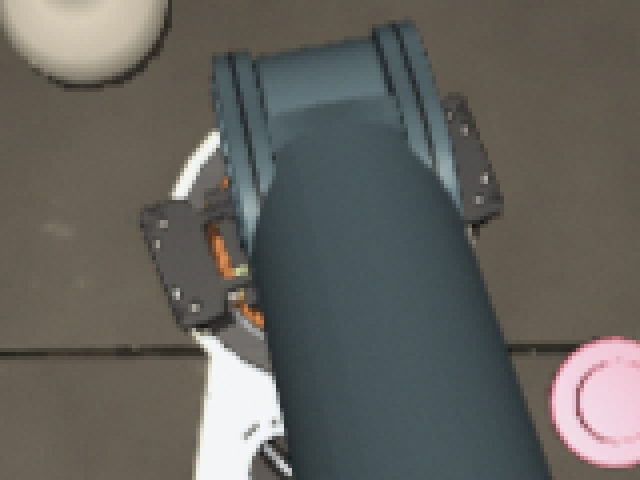

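The arm hides most of the platter, but the orange tier edge shows beneath the gripper, so the tier is held. I'll lower it.

Call:
{"method": "move_arm", "body": {
  "motion": [
    [[-0.15,0.05,0.6],[0,0,0]],
    [[0,0,0.5],[0,0,0]],
    [[0,0,0.3],[0,0,0]],
    [[0,0,0.15],[0,0,0]],
    [[0,0,0],[0,0,0]],
    [[0,0,0],[0,0,0]],
    [[0,0,0],[0,0,0]]
  ]
}}

```text
clock: 5.8
tcp_pos: [0.6117, 0.02, 0.075]
tcp_rot: [[0.939, 0.344, -0.001], [0.344, -0.939, -0.0], [-0.001, -0.0, -1.0]]
ft_force: [-4.7, -0.5, 8.2]
finger_gap: 0.0497
finger_force: 25.0
```

Contact (about +10 N). Release, rise and back off to look.

Call:
{"method": "move_arm", "body": {
  "motion": [
    [[0,0,0],[0,0,0]],
    [[0,0,0],[0,0,0]],
    [[0,0,0],[0,0,0]],
    [[0,0,0],[0,0,0]],
    [[0,0,0],[0,0,0]]
  ],
  "hand": 8.8
}}

```text
clock: 6.3
tcp_pos: [0.6119, 0.02, 0.0741]
tcp_rot: [[0.939, 0.344, -0.0], [0.344, -0.939, -0.0], [-0.0, 0.0, -1.0]]
ft_force: [1.1, -0.6, 0.0]
finger_gap: 0.0867
finger_force: 0.0
```

Call:
{"method": "move_arm", "body": {
  "motion": [
    [[0,0,-1],[0,0,0]],
    [[0,0,-3],[0,0,0]],
    [[0,0,-4],[0,0,0]],
    [[-1.8,-4,-1],[0,0,0]],
    [[-2,-4.5,0],[0,0,0]],
    [[-2,-4.5,0],[0,0,0]],
    [[-2,-4.5,0],[0,0,0]],
    [[-2,-4.5,0],[0,0,0]],
    [[-2,-4.5,0],[0,0,0]],
    [[-2,-4.5,0],[0,0,0]],
    [[0,0,0],[0,0,0]]
  ]
}}

```text
clock: 7.4
tcp_pos: [0.3711, 0.2691, 0.1651]
tcp_rot: [[0.935, 0.354, -0.001], [0.354, -0.935, 0.003], [0.0, -0.003, -1.0]]
ft_force: [0.4, 0.2, 1.1]
finger_gap: 0.0881
finger_force: 0.0
```

```bash
cat >> h.py <<'E'
def see(im,n,zs):
    for c in blobs(wood(im),100):
        c=cv2.convexHull(c)[:,0]
        for z in zs:
            ctr,r=circ(ray(n,c,z))
            if .03<r<.08: print(n,"z",z,"ctr",ctr,"diam",2*r)
E
python3 -c "
from h import *
im=optics.get_image('top');cv2.imwrite('pics/t3.png',im[:,:,::-1]);see(im,'top',(.006,.043))
im=optics.get_image('side');cv2.imwrite('pics/s3.png',im[:,:,::-1]);see(im,'side',(.006,.043))
go((.533,.323,.1))
"
```

```text
top z 0.006 ctr [0.5327 0.3227] diam 0.10426420567191651
top z 0.043 ctr [0.5308 0.3146] diam 0.10126906001781968
top z 0.006 ctr [ 0.6096 -0.2999] diam 0.07973799352643918
top z 0.043 ctr [ 0.6055 -0.2901] diam 0.07744740009373186
top z 0.006 ctr [0.6167 0.0194] diam 0.1317062597694731
top z 0.043 ctr [0.6124 0.0201] diam 0.12792279996153322
top z 0.006 ctr [1.0622 0.2594] diam 0.060263573691720994
side z 0.006 ctr [0.5347 0.3223] diam 0.10549086894035099
side z 0.043 ctr [0.5183 0.3558] diam 0.10104544868337731
side z 0.006 ctr [ 0.6359 -0.0294] diam 0.13516852618886904
side z 0.043 ctr [0.6153 0.0189] diam 0.12947247959771643
side z 0.006 ctr [ 0.6142 -0.3048] diam 0.08431899393864122
side z 0.043 ctr [ 0.5945 -0.2449] diam 0.08076576352668766
side z 0.006 ctr [ 1.2584 -0.1094] diam 0.113272672101848
side z 0.043 ctr [ 1.2115 -0.0578] diam 0.1084993240748149
tcp [0.3754 0.2646 0.1649] F [ 0.725  -0.7222  0.3729] gap 0.0879939513889181 tilt [ 0.0008  0.0005 -1.    ] yaw_y -69.72948669873665 q [-0.5661  0.3698 -0.1736  2.0984  0.0997  0.68   -2.0228] t 7.5
shift cm [16.8017 -0.021   6.5054]
```

View pics/t3.png

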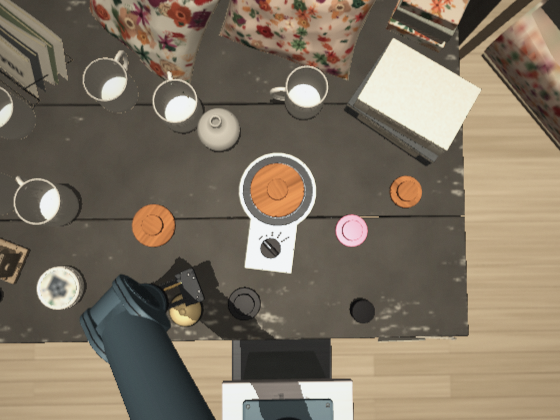

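The large tier is centred on the platter at pixel (277,190), about 1.5 mm off. The medium tier at (153,226) is untouched. Going for it next.

Call:
{"method": "move_arm", "body": {
  "motion": [
    [[3,0,0],[0,0,0]],
    [[4,0,0],[0,0,0]],
    [[4,0,0.5],[0,0,0]],
    [[4,0,3],[0,0,0]],
    [[1.8,0,3],[0,0,0]],
    [[0,0,3],[0,0,0]],
    [[0,0,0],[0,0,0]],
    [[0,0,0],[0,0,0]]
  ]
}}

```text
clock: 8.3
tcp_pos: [0.5342, 0.3198, 0.0694]
tcp_rot: [[0.94, 0.342, -0.0], [0.342, -0.94, -0.001], [-0.001, 0.001, -1.0]]
ft_force: [-0.3, -0.1, 0.3]
finger_gap: 0.0876
finger_force: 0.0
```

```bash
python3 -c "
from h import *
go((.533,.323,.0375))
"
```

```text
tcp [0.5342 0.3198 0.0694] F [-0.2829 -0.051   0.3371] gap 0.08759585313698524 tilt [-0.0005 -0.0012 -1.    ] yaw_y -70.01142664780537 q [-0.5247  0.7423 -0.1231  1.7136  0.1311  0.6947 -1.9386] t 8.3
shift cm [-0.0021 -0.343   3.1944]
```

Call:
{"method": "move_arm", "body": {
  "motion": [
    [[0,-0.35,1.2],[0,0,0]],
    [[0,0,1.2],[0,0,0]],
    [[0,0,0.8],[0,0,0]],
    [[0,0,0],[0,0,0]],
    [[0,0,0],[0,0,0]]
  ]
}}

```text
clock: 8.8
tcp_pos: [0.5322, 0.3247, 0.0371]
tcp_rot: [[0.939, 0.344, -0.0], [0.344, -0.939, -0.0], [-0.0, 0.0, -1.0]]
ft_force: [-1.3, -0.3, 0.2]
finger_gap: 0.0877
finger_force: 0.0
```

Call:
{"method": "move_arm", "body": {
  "motion": [
    [[0,0,0],[0,0,0]],
    [[0,0,0],[0,0,0]],
    [[0,0,0],[0,0,0]],
    [[0,0,0],[0,0,0]],
    [[0,0,0],[0,0,0]],
    [[0,0,0],[0,0,0]],
    [[0,0,0],[0,0,0]],
    [[0,0,0],[0,0,0]]
  ],
  "hand": 3
}}

```text
clock: 9.6
tcp_pos: [0.5324, 0.3245, 0.0373]
tcp_rot: [[0.939, 0.344, 0.0], [0.344, -0.939, -0.0], [0.0, 0.0, -1.0]]
ft_force: [-0.8, -1.1, 2.9]
finger_gap: 0.0493
finger_force: 25.0
```

```bash
python3 -c "
from h import *
p=monitor.sense()['tcp_pos']
go((p[0],p[1],.17),(.6122,.0195,.17),(.6122,.0195,p[2]+.065))"
```

```text
tcp [0.5324 0.3245 0.0373] F [-0.7757 -1.0523  2.8838] gap 0.04927402278047703 tilt [ 0.0001 -0.0003 -1.    ] yaw_y -69.90215814506561 q [-0.5372  0.7936 -0.1164  1.7138  0.1392  0.6424 -1.9507] t 9.6
shift cm [  0.0001   0.0039 -13.2706]
shift cm [-2.99   31.3875  0.0093]
shift cm [-0.     -0.002   6.7706]
```

Call:
{"method": "move_arm", "body": {
  "motion": [
    [[0,0,-2],[0,0,0]],
    [[0,0,-4],[0,0,0]],
    [[0,0,-4],[0,0,0]],
    [[0,2,-3.3],[0,0,0]],
    [[-0.4,3.5,0],[0,0,0]],
    [[-0.4,4,0],[0,0,0]],
    [[-0.4,4,0],[0,0,0]],
    [[-0.4,4,0],[0,0,0]],
    [[-0.4,4,0],[0,0,0]],
    [[-0.4,4,0],[0,0,0]],
    [[-0.4,3.5,0],[0,0,0]],
    [[-0.2,2,0],[0,0,0]]
  ]
}}

```text
clock: 10.8
tcp_pos: [0.6108, 0.0192, 0.1698]
tcp_rot: [[0.94, 0.34, -0.0], [0.34, -0.94, -0.002], [-0.001, 0.001, -1.0]]
ft_force: [0.1, -0.7, -1.5]
finger_gap: 0.0494
finger_force: 25.0
```

Call:
{"method": "move_arm", "body": {
  "motion": [
    [[0,0.4,0],[0,0,0]],
    [[0,0,0],[0,0,0]],
    [[0,0,2],[0,0,0]],
    [[0,0,2],[0,0,0]],
    [[0,0,1],[0,0,0]],
    [[0,0,0],[0,0,0]],
    [[0,0,0],[0,0,0]]
  ]
}}

```text
clock: 11.5
tcp_pos: [0.6122, 0.0207, 0.1206]
tcp_rot: [[0.939, 0.345, 0.0], [0.345, -0.939, 0.001], [0.001, -0.0, -1.0]]
ft_force: [-0.1, -0.6, -1.5]
finger_gap: 0.0492
finger_force: 25.0
```

```bash
python3 -c "
from h import *
go((.6122,.0195,.1025))"
```

```text
tcp [0.6122 0.0207 0.1206] F [-0.1022 -0.6089 -1.4877] gap 0.04919166668250552 tilt [ 0.0003  0.0006 -1.    ] yaw_y -69.82287147199283 q [-0.0282  0.6506 -0.1094  1.7312  0.095   0.7645 -1.4026] t 11.5
shift cm [-0.0451  0.1129  1.8119]
```

Call:
{"method": "move_arm", "body": {
  "motion": [
    [[0,0.1,0.7],[0,0,0]],
    [[0,0,0.6],[0,0,0]],
    [[0,0,0.35],[0,0,0]],
    [[0,0,0.15],[0,0,0]],
    [[0,0,0.05],[0,0,0]],
    [[0,0,0],[0,0,0]],
    [[0,0,0],[0,0,0]]
  ]
}}

```text
clock: 12.2
tcp_pos: [0.6121, 0.0185, 0.1023]
tcp_rot: [[0.939, 0.344, -0.001], [0.344, -0.939, -0.0], [-0.001, -0.0, -1.0]]
ft_force: [-4.4, -0.3, 5.5]
finger_gap: 0.0494
finger_force: 25.0
```

Call:
{"method": "move_arm", "body": {
  "motion": [
    [[0,0,0],[0,0,0]],
    [[0,0,0],[0,0,0]],
    [[0,0,0],[0,0,0]],
    [[0,0,0],[0,0,0]],
    [[0,0,0],[0,0,0]]
  ],
  "hand": 8.8
}}

```text
clock: 12.7
tcp_pos: [0.6124, 0.0186, 0.1016]
tcp_rot: [[0.939, 0.344, -0.0], [0.344, -0.939, 0.0], [-0.0, -0.0, -1.0]]
ft_force: [-0.1, -0.6, 0.9]
finger_gap: 0.0869
finger_force: 0.0
```

Call:
{"method": "move_arm", "body": {
  "motion": [
    [[0,0,-1],[0,0,0]],
    [[0,0,-3],[0,0,0]],
    [[-0.5,1.9,-2],[0,0,0]],
    [[-1.4,4,0],[0,0,0]],
    [[-1.5,4,0],[0,0,0]],
    [[-1.5,4,0],[0,0,0]],
    [[-1.5,4,0],[0,0,0]],
    [[-1.5,4,0],[0,0,0]],
    [[-1.5,4,0],[0,0,0]],
    [[-1.3,3,0],[0,0,0]],
    [[-0.5,1,0],[0,0,0]],
    [[0,0,0],[0,0,0]]
  ]
}}

```text
clock: 13.9
tcp_pos: [0.6094, -0.3025, 0.1621]
tcp_rot: [[0.94, 0.341, 0.0], [0.341, -0.94, -0.001], [-0.0, 0.001, -1.0]]
ft_force: [0.0, 0.1, -0.1]
finger_gap: 0.0883
finger_force: 0.0
```

```bash
python3 -c "
from h import *
im=optics.get_image('top');cv2.imwrite('pics/t4.png',im[100:320,150:470,::-1].repeat(2,0).repeat(2,1));see(im,'top',(.006,.043,.071))
im=optics.get_image('side');see(im,'side',(.043,.071))
go((.6098,-.3005,.09))
"
```

```text
top z 0.006 ctr [0.6167 0.0194] diam 0.1317062597694731
top z 0.043 ctr [0.6124 0.0201] diam 0.12792279996153322
top z 0.071 ctr [0.6092 0.0206] diam 0.12505964118796886
top z 0.006 ctr [1.0622 0.2594] diam 0.060263573691720994
side z 0.043 ctr [0.6227 0.005 ] diam 0.14986853551283225
side z 0.071 ctr [0.6068 0.042 ] diam 0.14487896874794806
side z 0.043 ctr [ 0.5931 -0.2456] diam 0.08435006324788206
side z 0.071 ctr [ 0.5782 -0.2002] diam 0.08154180018747029
side z 0.043 ctr [ 1.2115 -0.0578] diam 0.1084993240748149
side z 0.071 ctr [ 1.1761 -0.0187] diam 0.1048870607030274
tcp [ 0.6106 -0.2983  0.1619] F [0.2635 0.4769 0.3378] gap 0.08778896402365269 tilt [ 0.0004  0.0017 -1.    ] yaw_y -69.79159967310858 q [ 0.4471  0.6948 -0.0885  1.5203  0.0685  0.9297 -0.8801] t 14.0
shift cm [-0.156   0.1903  7.1896]
```

View pics/t4.png

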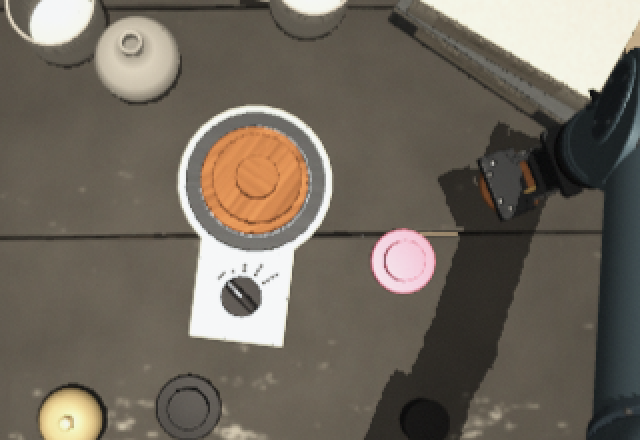

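The stack looks concentric, with the medium boss near full-image (279,188). The box of books lies close to the small tier, so I'll check gripper clearance.

```bash
python3 -c "
from h import *
print('boss',ray('top',(279,188.2),.093),'large boss-height alt')
for z in(0,.05,.1): print(z,ray('top',[(347,110),(430,162),(437,150)],z)[:,:2].tolist())
im=cv2.imread('pics/side0.png')
"
```

```text
boss [[0.6099 0.0157 0.093 ]] large boss-height alt
0 [[0.8168133893137666, -0.15961459872667233], [0.683361542644219, -0.3655729695840211], [0.7135748051705543, -0.3841723885372968]]
0.05 [[0.8032791079351835, -0.15180035445414888], [0.6749837868569706, -0.34980057683637517], [0.7040296210913577, -0.36768132173447643]]
0.1 [[0.7897448265566005, -0.14398611018162544], [0.6666060310697223, -0.3340281840887292], [0.6944844370121612, -0.351190254931656]]
```

Call:
{"method": "move_arm", "body": {
  "motion": [
    [[-0.15,0.2,0],[0,0,8]],
    [[0,0,0],[0,0,8]],
    [[0,0,0],[0,0,8]],
    [[0,0,0],[0,0,8]],
    [[0,0,0],[0,0,8]],
    [[0,0,0],[0,0,0]],
    [[0,0,0],[0,0,0]]
  ]
}}

```text
clock: 14.7
tcp_pos: [0.6099, -0.3008, 0.1618]
tcp_rot: [[0.942, -0.334, 0.0], [-0.334, -0.942, 0.001], [-0.0, -0.001, -1.0]]
ft_force: [0.1, -0.5, 0.3]
finger_gap: 0.0883
finger_force: 0.0
```

```bash
python3 -c "
from h import *
im=optics.get_image('top');cv2.imwrite('pics/t5full.png',im[:,:,::-1])
def hough(im,name,lv):
    g=cv2.resize(cv2.cvtColor(im[150:230,238:318],cv2.COLOR_RGB2GRAY),None,fx=4,fy=4,interpolation=cv2.INTER_CUBIC)
    for z,d in lv:
        r=d/2*524.5/(1.2-z+.0)*4
        c=cv2.HoughCircles(g,cv2.HOUGH_GRADIENT_ALT,1,5,param1=60,param2=.5,minRadius=int(r*.9),maxRadius=int(r*1.1))
        if c is not None:
            for k in c[0][:3]: print(name,z,d,k,ray('top',((k[0]+.5)/4-.5+238,(k[1]+.5)/4-.5+150),z)[0])
hough(cv2.imread('pics/t3.png')[:,:,::-1].copy(),'before',[(.049,.13),(.065,.05)])
hough(im,'now',[(.049,.13),(.077,.105),(.093,.05)])
go((.6098,-.3005,.09),(.6098,-.3005,.0375))
"
```

```text
before 0.049 0.13 [182.     152.     122.3912] [0.6165 0.0049 0.049 ]
before 0.049 0.13 [152.     139.     122.2358] [0.6245 0.0227 0.049 ]
before 0.049 0.13 [139.     160.     124.0179] [0.6119 0.0306 0.049 ]
before 0.065 0.05 [164.     156.      45.5368] [0.6123 0.016  0.065 ]
now 0.049 0.13 [187.     136.     117.4843] [0.6261 0.0017 0.049 ]
now 0.049 0.13 [188.     169.     118.7548] [0.6063 0.0014 0.049 ]
now 0.049 0.13 [137.     144.     119.9609] [0.6215 0.0317 0.049 ]
now 0.077 0.105 [175.     149.      98.1749] [0.6149 0.0098 0.077 ]
now 0.077 0.105 [165.     150.      94.7607] [0.6144 0.0156 0.077 ]
now 0.077 0.105 [173.    169.     98.143] [0.6032 0.0111 0.077 ]
now 0.093 0.05 [162.    149.     45.874] [0.613  0.0177 0.093 ]
tcp [ 0.6097 -0.3014  0.1618] F [0.1122 0.1541 0.2967] gap 0.08851425597758772 tilt [ 0.0001  0.0008 -1.    ] yaw_y -109.59462313586775 q [ 0.3393  0.6947  0.0823  1.5268 -0.0669  0.9231 -1.4698] t 14.75
shift cm [-0.0218 -0.0794  7.1754]
shift cm [0.0011 0.004  5.25  ]
```

Boss circles before and after agree within 2 mm, so the medium is well centred. Now I'll take the small one.

Call:
{"method": "move_arm", "body": {
  "motion": [
    [[0,-0.1,3],[0,0,0]],
    [[0,0,4],[0,0,0]],
    [[0,0,3],[0,0,0]],
    [[0,0,1.6],[0,0,0]],
    [[0,0,0.8],[0,0,0]],
    [[0,0,0],[0,0,0]],
    [[0,0,0],[0,0,0]]
  ]
}}

```text
clock: 15.45
tcp_pos: [0.6106, -0.3026, 0.0392]
tcp_rot: [[0.94, -0.34, 0.002], [-0.34, -0.94, -0.001], [0.002, 0.0, -1.0]]
ft_force: [0.1, -1.0, 1.1]
finger_gap: 0.0883
finger_force: 0.0
```

Call:
{"method": "move_arm", "body": {
  "motion": [
    [[0,0,0],[0,0,0]],
    [[0,0,0],[0,0,0]],
    [[0,0,0],[0,0,0]],
    [[0,0,0],[0,0,0]],
    [[0,0,0],[0,0,0]],
    [[0,0,0],[0,0,0]],
    [[0,0,0],[0,0,0]],
    [[0,0,0],[0,0,0]]
  ],
  "hand": 3
}}

```text
clock: 16.25
tcp_pos: [0.6099, -0.3018, 0.0379]
tcp_rot: [[0.94, -0.34, 0.0], [-0.34, -0.94, 0.0], [0.0, -0.0, -1.0]]
ft_force: [-0.9, 2.4, 3.1]
finger_gap: 0.0493
finger_force: 25.0
```

```bash
python3 -c "
from h import *
p=monitor.sense()['tcp_pos']
go((p[0],p[1],.2),(.6123,.0188,.2),(.6123,.0188,p[2]+.093))"
```

```text
tcp [ 0.6099 -0.3018  0.0379] F [-0.8634  2.3794  3.1432] gap 0.04932444060025079 tilt [ 0.0003  0.0003 -1.    ] yaw_y -109.88270754100182 q [ 0.3493  0.862   0.0675  1.5572 -0.0779  0.7248 -1.4662] t 16.25
shift cm [  0.0028  -0.0067 -16.2103]
shift cm [-10.673  -30.2321   0.0107]
shift cm [-0.0012  0.0029  6.9103]
```

Call:
{"method": "move_arm", "body": {
  "motion": [
    [[0,0,-2],[0,0,0]],
    [[0,0,-4],[0,0,0]],
    [[0,0,-4],[0,0,0]],
    [[0,0,-4],[0,0,0]],
    [[-0.5,-1.5,-2.2],[0,0,0]],
    [[-1.1,-3,0],[0,0,0]],
    [[-1.4,-4,0],[0,0,0]],
    [[-1.4,-4,0],[0,0,0]],
    [[-1.4,-4,0],[0,0,0]],
    [[-1.4,-4,0],[0,0,0]],
    [[-1.4,-4,0],[0,0,0]],
    [[-1.1,-3.2,0],[0,0,0]]
  ]
}}

```text
clock: 17.45
tcp_pos: [0.6124, -0.0061, 0.2009]
tcp_rot: [[0.941, -0.339, 0.001], [-0.339, -0.941, 0.0], [0.001, -0.001, -1.0]]
ft_force: [0.8, -0.3, -1.3]
finger_gap: 0.0493
finger_force: 25.0
```

Call:
{"method": "move_arm", "body": {
  "motion": [
    [[-0.7,-2,0],[0,0,0]],
    [[-0.2,-0.5,0],[0,0,0]],
    [[0,0,1],[0,0,0]],
    [[0,0,2],[0,0,0]],
    [[0,0,2],[0,0,0]],
    [[0,0,0],[0,0,0]],
    [[0,0,0],[0,0,0]]
  ]
}}

```text
clock: 18.15
tcp_pos: [0.6125, 0.0159, 0.1496]
tcp_rot: [[0.94, -0.343, -0.001], [-0.343, -0.94, -0.001], [-0.0, 0.001, -1.0]]
ft_force: [0.2, -0.2, -1.1]
finger_gap: 0.0491
finger_force: 25.0
```

```bash
python3 -c "
from h import *
go((.6123,.0188,.131))"
```

```text
tcp [0.6125 0.0159 0.1496] F [ 0.2221 -0.1878 -1.0582] gap 0.049102364292669454 tilt [-0.0008 -0.0011 -1.    ] yaw_y -110.03186204633137 q [-0.1347  0.6074  0.0483  1.7252 -0.0367  0.8108 -1.9901] t 18.15
shift cm [-0.1201 -0.2681  1.8586]
```

Call:
{"method": "move_arm", "body": {
  "motion": [
    [[-0.1,-0.25,0.7],[0,0,0]],
    [[0,0,0.6],[0,0,0]],
    [[0,0,0.35],[0,0,0]],
    [[0,0,0.2],[0,0,0]],
    [[0,0,0.05],[0,0,0]],
    [[0,0,0],[0,0,0]],
    [[0,0,0],[0,0,0]]
  ]
}}

```text
clock: 18.85
tcp_pos: [0.6127, 0.0206, 0.1309]
tcp_rot: [[0.94, -0.34, 0.0], [-0.34, -0.94, -0.0], [0.0, -0.0, -1.0]]
ft_force: [-1.2, -0.5, 1.4]
finger_gap: 0.0494
finger_force: 25.0
```

Call:
{"method": "move_arm", "body": {
  "motion": [
    [[0,0,0],[0,0,0]],
    [[0,0,0],[0,0,0]],
    [[0,0,0],[0,0,0]],
    [[0,0,0],[0,0,0]],
    [[0,0,0],[0,0,0]]
  ],
  "hand": 8.8
}}

```text
clock: 19.35
tcp_pos: [0.6127, 0.0206, 0.1307]
tcp_rot: [[0.94, -0.34, 0.0], [-0.34, -0.94, 0.0], [0.0, -0.0, -1.0]]
ft_force: [-0.2, -0.0, 0.2]
finger_gap: 0.0868
finger_force: 0.0
```

Call:
{"method": "move_arm", "body": {
  "motion": [
    [[0,0,-1],[0,0,0]],
    [[0,0,-3],[0,0,0]],
    [[0,0,-3],[0,0,0]],
    [[-2,0.5,0],[0,0,0]],
    [[-3.5,0.8,0],[0,0,0]],
    [[-4,0.9,0],[0,0,0]],
    [[-3,0.7,0],[0,0,0]],
    [[-1.2,0.3,0],[0,0,0]],
    [[0,0,0],[0,0,-8]],
    [[0,0,0],[0,0,-8]],
    [[0,0,0],[0,0,-8]],
    [[0,0,0],[0,0,-8]]
  ]
}}

```text
clock: 20.55
tcp_pos: [0.4741, 0.0371, 0.2014]
tcp_rot: [[0.977, 0.215, 0.002], [0.215, -0.977, 0.0], [0.002, 0.0, -1.0]]
ft_force: [-0.4, -0.1, -0.4]
finger_gap: 0.0883
finger_force: 0.0
```

Call:
{"method": "move_arm", "body": {
  "motion": [
    [[0,0,0],[0,0,-8]],
    [[0,0,0],[0,0,-8]],
    [[0,0,0],[0,0,-8]],
    [[0,0,0],[0,0,-8]],
    [[0,0,0],[0,0,0]],
    [[0,0,0],[0,0,0]]
  ],
  "hand": 4
}}

```text
clock: 21.15
tcp_pos: [0.4736, 0.037, 0.2011]
tcp_rot: [[0.721, 0.693, 0.001], [0.693, -0.721, 0.0], [0.001, 0.001, -1.0]]
ft_force: [1.0, -1.0, 0.0]
finger_gap: 0.042
finger_force: 0.0
```

```bash
python3 -c "
from h import *
im=optics.get_image('top')
im2=optics.get_image('side')
a=cv2.resize(im[140:280,200:340],(400,400));b=cv2.resize(im2[150:270,200:320],(400,400))
cv2.imwrite('pics/t6.png',np.hstack([a,b])[:,:,::-1])
go((.4733,.0371,.11),(.4733,.0371,.0635))"
```

```text
tcp [0.4733 0.0371 0.2009] F [-0.3534 -1.0447 -0.3253] gap 0.04012734009588867 tilt [ 0.0005  0.     -1.    ] yaw_y -46.071251251318806 q [-0.0112  0.3337 -0.1925  2.0347  0.0893  0.7804 -1.061 ] t 21.25
shift cm [-0.0014 -0.0053  9.0913]
shift cm [-0.0017 -0.0016  4.65  ]
```

View pics/t6.png

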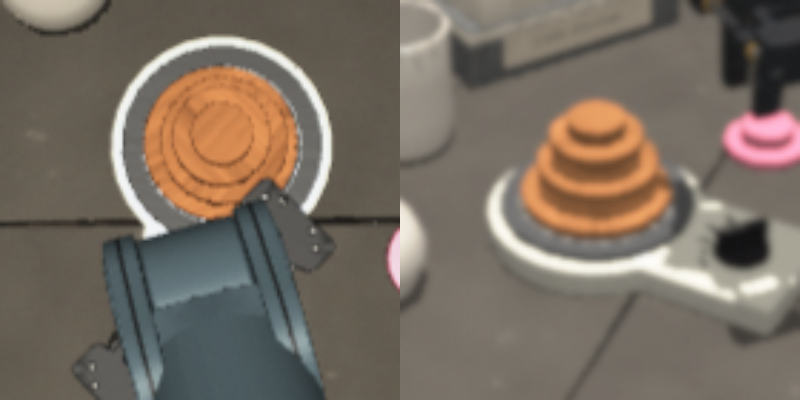

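Stack is well built: the top view shows concentric tiers around (222,130) in the left half, and the side view shows them flat. Now the dial.

Call:
{"method": "move_arm", "body": {
  "motion": [
    [[0,0,4],[0,0,0]],
    [[0,0,4],[0,0,0]],
    [[0,0,2.5],[0,0,0]],
    [[0,0,1.7],[0,0,0]],
    [[0,0,1],[0,0,0]],
    [[0,0,0.4],[0,0,0]],
    [[0,0,0],[0,0,0]],
    [[0,0,0],[0,0,0]]
  ]
}}

```text
clock: 22.05
tcp_pos: [0.4735, 0.0372, 0.0654]
tcp_rot: [[0.718, 0.696, 0.001], [0.696, -0.718, 0.0], [0.001, 0.001, -1.0]]
ft_force: [0.7, -0.8, 0.8]
finger_gap: 0.04
finger_force: 0.0
```

Call:
{"method": "move_arm", "body": {
  "motion": [
    [[0,0,0],[0,0,0]],
    [[0,0,0],[0,0,0]],
    [[0,0,0],[0,0,0]],
    [[0,0,0],[0,0,0]],
    [[0,0,0],[0,0,0]],
    [[0,0,0],[0,0,0]]
  ],
  "hand": 0.5,
  "squeeze": 20
}}

```text
clock: 22.65
tcp_pos: [0.4732, 0.037, 0.0649]
tcp_rot: [[0.718, 0.696, 0.0], [0.696, -0.718, -0.0], [0.0, 0.0, -1.0]]
ft_force: [0.2, -0.3, 3.1]
finger_gap: 0.0117
finger_force: 20.0
```

Bar gripped (11.7 mm). Turn it 77° clockwise (+z of the tool).

Call:
{"method": "move_arm", "body": {
  "motion": [
    [[0,0,0],[0,0,7]],
    [[0,0,0],[0,0,7]],
    [[0,0,0],[0,0,7]],
    [[0,0,0],[0,0,7]],
    [[0,0,0],[0,0,7]],
    [[0,0,0],[0,0,7]],
    [[0,0,0],[0,0,7]],
    [[0,0,0],[0,0,7]],
    [[0,0,0],[0,0,7]],
    [[0,0,0],[0,0,7]],
    [[0,0,0],[0,0,7]],
    [[0,0,0],[0,0,0]]
  ]
}}

```text
clock: 23.85
tcp_pos: [0.4731, 0.0381, 0.0649]
tcp_rot: [[0.839, -0.544, 0.0], [-0.544, -0.839, 0.001], [0.0, -0.001, -1.0]]
ft_force: [-1.2, 1.7, 4.6]
finger_gap: 0.0118
finger_force: 20.0
```

```bash
python3 -c "
from h import *
go();print(monitor.sense()['moment'])"
```

```text
tcp [0.4731 0.0381 0.0649] F [-1.1917  1.6576  4.6393] gap 0.011772195240856476 tilt [ 0.0004  0.0006 -1.    ] yaw_y -122.95521717210227 q [-0.3354  0.587   0.199   2.116  -0.2504  0.4598 -2.0898] t 23.85
[ 0.5675  0.0966 -0.0153]
```

Yaw is −123° as planned. Release, rise straight up, and move clear to view.

Call:
{"method": "move_arm", "body": {
  "motion": [
    [[0,0,0],[0,0,0]],
    [[0,0,0],[0,0,0]],
    [[0,0,0],[0,0,0]],
    [[0,0,0],[0,0,0]],
    [[0,0,-1],[0,0,0]],
    [[0,0,-3],[0,0,0]],
    [[0,0,-4],[0,0,0]],
    [[0,0,-4],[0,0,0]],
    [[0,0,-2],[0,0,0]]
  ],
  "hand": 4
}}

```text
clock: 24.75
tcp_pos: [0.4741, 0.037, 0.2083]
tcp_rot: [[0.839, -0.543, 0.004], [-0.543, -0.839, 0.001], [0.003, -0.003, -1.0]]
ft_force: [-0.9, -0.1, 0.1]
finger_gap: 0.04
finger_force: 0.0
```

Call:
{"method": "move_arm", "body": {
  "motion": [
    [[1,2,0],[0,0,0]],
    [[2,3.5,0],[0,0,0]],
    [[2,4,0],[0,0,0]],
    [[2,4,0],[0,0,0]],
    [[2,4,0],[0,0,0]],
    [[2,3.5,0],[0,0,0]],
    [[1,2,0],[0,0,0]],
    [[0,0,0],[0,0,0]],
    [[0,0,0],[0,0,0]],
    [[0,0,0],[0,0,0]]
  ]
}}

```text
clock: 25.75
tcp_pos: [0.449, -0.2196, 0.2048]
tcp_rot: [[0.841, -0.541, -0.0], [-0.541, -0.841, 0.001], [-0.001, -0.001, -1.0]]
ft_force: [-0.3, 0.8, -0.2]
finger_gap: 0.0401
finger_force: 0.0
```

```bash
python3 -c "
from h import *
im=optics.get_image('top');see(im,'top',(.043,))
cv2.imwrite('pics/t7.png',cv2.resize(im[140:290,200:350],(600,600),interpolation=cv2.INTER_CUBIC)[:,:,::-1]);go()"
```

```text
top z 0.043 ctr [0.6124 0.0201] diam 0.12792279996153322
tcp [ 0.4491 -0.2195  0.2048] F [ 0.0267 -0.5529  0.3538] gap 0.03969066179175492 tilt [-0.0001  0.0009 -1.    ] yaw_y -122.7552276719304 q [ 0.0471  0.3758  0.3917  1.9982 -0.1969  0.8039 -1.591 ] t 25.8
```

View pics/t7.png

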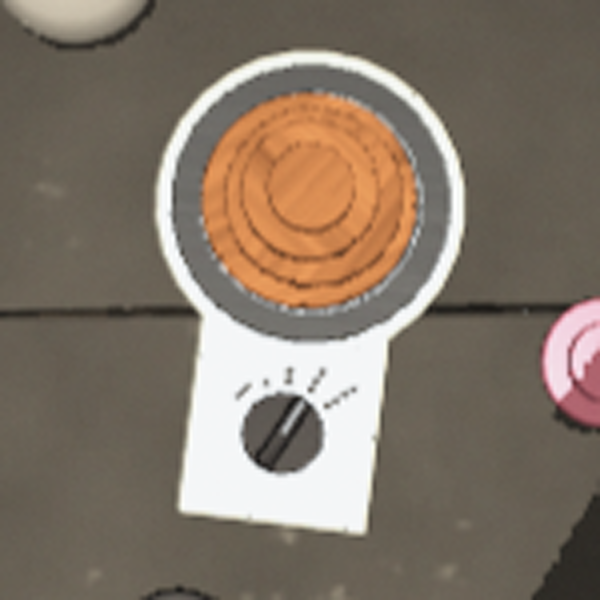

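The pointer now aims at the three-pip mark (316,380) from the dial centre (283,433). The stack is intact and concentric near (311,190), and the arm is clear, so I'm handing in.

```bash
python3 -c "
from rig import finish_job
print(finish_job())"
```

```text
the job is handed in; nothing more can be done
None
```

I built the three-tier stand on the platter (each tier centred to within an estimated 2–3 mm), turned the dial to speed 3 and let go, and handed the job in at about 26 s; the verdict was not shown.

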